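# Turn the cutting board over against the back rest of its stand

### The job

Turn the bamboo cutting board over on its stand so that its juice-groove side is up: tip it up on edge against the stand's back rest, then bring its foot out towards the front and let it down under control, without slamming it. Leave it lying flat on the stand, pushed back square and snug against the foot of the back rest and not sticking out past the stand's ends, and leave the jars, masher, ramekin and spoon where they are.

Things in the scene. Friction and masses are not known exactly. Their poses are not given: they have to be found in the camera images.
- board_center (a point): Middle (half-way up) of the loose reversible bamboo cutting board: 150 mm along its x, 180 mm along its y, 16 mm thick, 0.2 to 0.45 kg. +z side plain with stripes, -z side with a dark juice groove round the edge. Starts flat on the stand, plain side up, its x roughly along the stand's x, a little askew, 5 to 28 mm short of the back rest, its -x edge sticking out over the stand's front.
- stand: Low beech board stand, fixed. Origin on the counter under the middle of the board's place; x runs level from front to back rest, y along the rest, z up. Slab top 60 mm, underside 34 mm above the counter, from x = -60 mm to the rest's foot at x = +60 mm, 260 mm long in y. Its runners begin 27 mm behind the front edge: the space in front of and under the board's overhang is open to the counter.
- stand_front (a point): Middle of the slab's upper front edge (x = -60, z = 60 mm in the stand's frame; axes as the stand's). A board snug against the rest still sticks out 30 mm over this edge: the finger grip.
- rest_foot (a point): Middle of the corner where the slab's top meets the front face of the back rest (x = +60, z = 60 mm in the stand's frame; axes as the stand's). The board tips up about this corner. Once its foot is drawn out and its top leans on the rest, friction may hold the board there until its upper part is pressed down.
- rest_top (a point): Middle of the upper front edge of the back rest (x = +75, z = 144 mm in the stand's frame; axes as the stand's). The rest is a panel 16 mm thick, 260 mm long, 85 mm high along its face, leaning back 10 degrees from vertical. A board stood on edge against it stays there by itself, leaning back, with its top 65 mm clear above the rest.
- lazy_susan: Wooden turntable, 250 mm across, turning freely, its top 30 mm above the counter, carrying the three jars. Origin on the counter at its centre. Not to be used.
- jar1: Closed glass spice jar, 58 mm across, 82 mm high, standing on the turntable; origin at the centre of its underside. A bystander.
- jar2: Closed glass spice jar like jar1. A bystander.
- jar3: Closed glass spice jar like jar1. A bystander.
- masher: Stainless potato masher, about 230 mm long, 100 mm wide at its head and 70 mm high there, lying along its x axis, head to +x; origin under its middle on the counter. A bystander.
- ramekin: White ceramic ramekin, 86 mm across, 48 mm high; origin at the centre of its underside. A bystander.
- spoon: Bamboo spoon, 260 mm long, lying along its x axis on the counter, under 25 mm high; origin under its middle. A bystander.
Not all that is in view belongs to the job. Leave any orange look-alike of the part that bears board_center alone.

How it is judged (in metres and radians):
On the way:
1. the board stands up on edge against the stand's back rest (within about 25 degrees of vertical, its middle less than 35 mm in front of the foot of the rest) (angle between board_center's own z axis and vertical between 1.13 and 2.01 rad and x of board_center in the frame of stand between 0.025 and 0.12 m and z of board_center in the frame of stand below 0.155 m), for 0.2 s.
At the end, for the whole second after the job is handed in: The board lies flat and still on the stand's slab with the groove side up (within 3.5 degrees), its edge within 7 mm of the foot of the back rest, square to it within 4 degrees, and its middle within 45 mm of the stand's middle lengthwise (angle between board_center's own z axis and vertical above 3.08 rad and x of board_center in the frame of stand between -0.022 and -0.008 m and y of board_center in the frame of stand between -0.045 and 0.045 m and z of board_center in the frame of stand between 0.064 and 0.072 m and angle between the x axis of board_center and the x axis of stand, either way round below 0.07 rad and linear speed of board below 0.02 m/s); the robot touches nothing.
It fails at once if a jar, the masher, the ramekin or the spoon is moved by more than 25 mm (distance of any of jar1, jar2, jar3, masher, ramekin, spoon from where it was at the start of the episode above 0.025 m).
It fails at once if the board is let slam down (its middle moves faster than 0.8 m/s) (linear speed of board above 0.8 m/s).
It also fails if it takes over 72 s, if anything falls off the work surface, if the arm or the gripper's body presses on something with over 40 N, if the wrist force passes 120 N, or if a joint passes its speed limit or range.

### The arm

A 6-joint arm with a two-finger parallel gripper is mounted at the origin on the work surface. World frame = base frame: x ahead of the robot, y to its left, z up, the work surface at z = 0. Lengths are in mm, angles in rad, forces in N, time in s.
With the tool pointing down it reaches from about 350 to 875 mm from the base axis. Payload 4.2 kg.
Tool frame: the origin (TCP) lies at the very end of the fingers, on their centre line; the grasp point (between the pads) lies 19 mm behind it; z points along the fingers, y is the line along which they close (so a half turn about z gives the same grasp; the last joint's range is limited). The gripper opens to 85 mm and grips with 20 to 120 N. Pads are 22 mm wide; open, the fingers measure 114 mm over their backs; the gripper's body (76 mm by 85 mm) begins 54 mm behind the grasp point. The pads swing forward as they close: fully open they stand 13 mm farther back than shut.
Start: joints at [1.424, 0.385, 0.008, 0, -1.194, -0.259], TCP at [246.688, 574.234, 231.312] pointing down, gripper open.
Joint ranges: [-3.14, 3.14], [-1.21, 2.06], [-1.07, 1.41], [-3.16, 2.05], [-2.99, -0.16], [-3.1, 3.1]. Speed limits (rad/s): [2.79, 2.79, 3.14, 3.14, 3.14, 3.14].

### API

Orientations are given as a unit quaternion [x, y, z, w].
In Python, from bench import arm gives the robot as it stands.
- The arm moves only by the tool servo_tool, never from a script. Its argument "rows" is a list that holds one entry, the list of rows, each a list of 7 numbers: the finger opening in mm, from 0 to 85.4, then the shift along the tool's x, y, z in mm, then the turn, a rotation vector about the tool's x, y, z in rad. A call has 1 to 10 rows; each row is the pose to reach, as a shift and turn from the pose commanded when the call began, along the tool's axes at that moment; what a row does not reach only later rows make up. A row lasts 1/8 s, in which the tool goes at most 62.5 mm and 10.7 degrees, less where a joint would pass 70% of its speed; a pose out of reach is approached as far as the arm can. A call with a gripper value outside its range is refused whole. The fingers move at their own pace and stop on an object; the grip force is fixed at half the most. Time passes only in rows, so rows that repeat a pose let the fingers close. It gives the time, the measured TCP pose, the force, the opening and the grip force at its end, in the units of the state.
- arm.read_state(): the state, without advancing time (a new reading comes with each control period).
- arm.get_image(name): name is "side" or "top" or "wrist"; returns the picture (420x560x3 uint8, red, green, blue); there is no depth.
- arm.camera_params(name): a dict with "intrinsics" (3x3 intrinsics, pixels), "R" (3x3) and "t" (3): a world point X has camera coordinates R X + t. Camera axes: x right, y down, z forward; pixel columns grow to the right and rows downward; lengths in mm; the calibration is good to about 2 mm. A picture is of the moment at which its call begins: read the wrist's pose just before it. camera_params takes no time and is no camera call; for the wrist camera it gives the pose at the moment of the call.
- arm.job_done(): hands the job in; it is judged then, once.
The state is a dict: "clock": time; "joints": joint angles; "joint_vel": joint speeds; "joint_efforts": joint torques, N m; "position": TCP position; "ee_rot": TCP orientation; "contact_force": force on the tool from outside, world axes, zero at the start; "wrist_torque": the same for the moment, N m; "gripper_width": finger opening in mm; "grasp_force": force on a finger pad.
Only numpy, scipy, OpenCV 4.12 (cv2) and the standard library are available. Lean on these libraries where they do the work, as an engineer would, in place of code of your own. Each camera call takes 0.05 s, during which the arm holds its last target. There are 200 camera calls.

## Working session

There is one attempt and no reset: what is moved stays moved. The work goes in short steps, Python scripts to look and compute and a tool call to move; the robot and the scene stay as the last step left them, time stands still between calls to the robot, and variables do not carry over. Pictures are saved under pics/ and viewed, at most 10 in all, crops included, and the job is handed in when it is done.

Besides the shell and the picture viewer there is one more tool, called after "Call:" by a JSON object that holds its "name" and its "arguments", one argument or row to a line. servo_tool: Moves the arm, as the interface text tells. Its arguments: {"type":"object","properties":{"rows":{"type":"array"}},"required":["rows"]}

```bash
ls; mkdir -p pics; python3 - <<'E'
from bench import arm
import cv2
for n in("side","top"):
    cv2.imwrite(f"pics/{n}0.png",arm.get_image(n)[:,:,::-1])
    p=arm.camera_params(n);print(n,p["intrinsics"],p["R"],p["t"])
print(arm.read_state())
E
```

```text
pics
side [[537.2524621    0.         279.20914834]
 [  0.         537.2524621  209.16485769]
 [  0.           0.           1.        ]] [[-8.45028640e-01  5.34721043e-01  6.01249849e-05]
 [ 3.73083823e-01  5.89671171e-01 -7.16307456e-01]
 [-3.83060124e-01 -6.05277884e-01 -6.97784798e-01]] [ 455.05319498  -42.06139813 1952.13954918]
top [[401.67351164   0.         280.60171487]
 [  0.         401.67351164 204.60348856]
 [  0.           0.           1.        ]] [[-0.09259957 -0.99568275 -0.00641759]
 [-0.96924719  0.09161317 -0.22840076]
 [ 0.22800263 -0.01492958 -0.97354605]] [ -60.29102765  526.47898475 1174.02573027]
{'clock': 0.1, 'joints': array([ 1.42359548e+00,  3.85487632e-01,  6.76738140e-03, -4.41273353e-04,
       -1.19400383e+00, -2.58584246e-01]), 'joint_vel': array([-0.00050792, -0.00115064,  0.00226631,  0.00151367,  0.00071679,
       -0.00057427]), 'joint_efforts': array([-3.07963674e-04, -3.93320775e+01,  1.88928688e+01,  4.19789091e+00,
       -2.58214372e-03,  7.54017329e-07]), 'position': array([246.49840876, 573.77048011, 230.32714456]), 'ee_rot': array([ 9.79470941e-01, -2.01582996e-01, -1.51110467e-04,  9.73797175e-04]), 'contact_force': array([1.22500063, 0.99664195, 0.17197318]), 'wrist_torque': array([-0.02517946,  0.02983404,  0.07709904]), 'grasp_force': 0.0, 'gripper_width': 85.70042475288962}
```

View pics/side0.png

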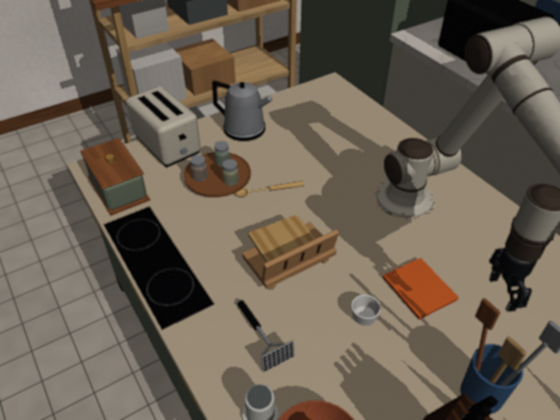

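View pics/top0.png

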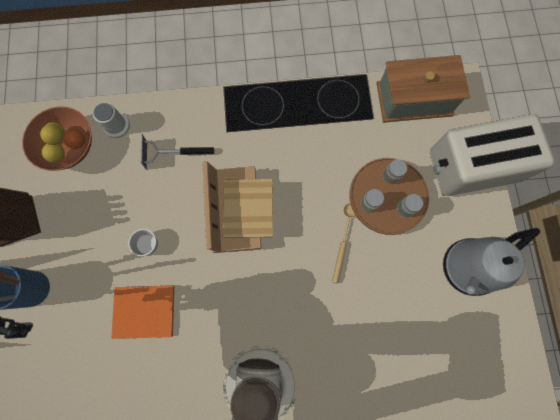

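The side view shows the striped board on the stand at (285,240) and an orange look-alike at (420,287). In the top view the board is at (247,208), its rest on the left at (212,208) (towards +y), its front on the right. The look-alike there is at (143,312), the lazy susan at (390,195), the spoon at (345,245), the masher at (175,150) and the ramekin at (143,243). By the description I choose the striped one at (247,208), and check it in a crop.

```bash
python3 - <<'E'
import cv2,numpy as np
a=cv2.imread("pics/top0.png")[155:265,190:290]
b=cv2.imread("pics/side0.png")[200:290,235:345]
a=cv2.resize(a,(400,440),interpolation=cv2.INTER_CUBIC);b=cv2.resize(b,(400,327),interpolation=cv2.INTER_CUBIC)
o=np.zeros((440,800,3),np.uint8);o[:,:400]=a;o[:327,400:]=b
cv2.imwrite("pics/crop0.png",o)
E
```

```text
(no output)
```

View pics/crop0.png

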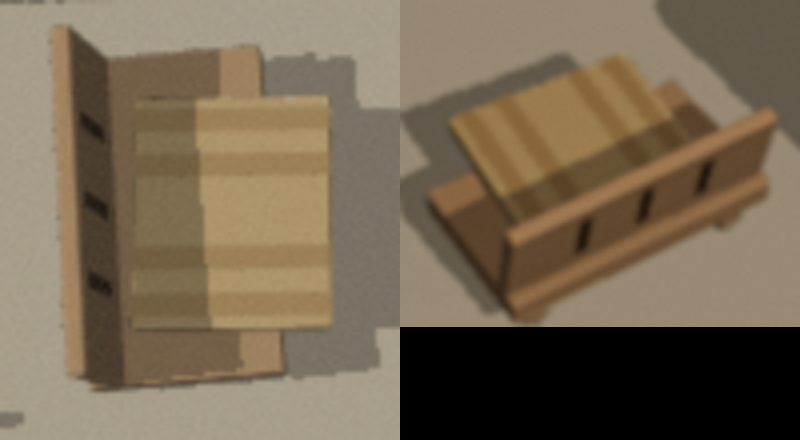

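The crop shows the striped bamboo board, with its top corners at crop (134,97), (329,97), (331,327), (133,327). The slab's front corners are at (262,46) and (284,372), and the rest foot runs from (108,55) to (124,383).

```bash
cat > h.py <<'E'
import numpy as np
from bench import arm
from scipy.spatial.transform import Rotation as Ro
def cast(n,px,z,cp=None):
    p=cp or arm.camera_params(n);R,t,K=p["R"],np.array(p["t"]),p["intrinsics"]
    px=np.atleast_2d(np.asarray(px,float));d=np.c_[px,np.ones(len(px))]@np.linalg.inv(K).T@R
    c=-R.T@t;return c+d*((z-c[2])/d[:,2])[:,None]
def st():
    s=arm.read_state();print(round(s["clock"],2),s["position"].round(1),"q",np.round(s["ee_rot"],4),"F",np.round(s["contact_force"],1),"T",np.round(s["wrist_torque"],2),round(s["gripper_width"],1),np.round(s["grasp_force"],1),"j",np.round(s["joints"],2));return s
E
python3 - <<'E'
from h import *
def c(a):return (np.array(a)+.5)/4-.5+[190,155]
F=cast("top",c([(262,46),(284,372)]),60);T=cast("top",c([(108,55),(124,383)]),60)
B=cast("top",c([(134,97),(329,97),(331,327),(133,327)]),76)
print(F.round(1),T.round(1),B.round(1))
for A in(F,T):
    d=A[1]-A[0];print(np.linalg.norm(d),np.degrees(np.arctan2(d[1],d[0])))
d=B[0]+B[3]-B[1]-B[2];print("board",B.mean(0),np.degrees(np.arctan2(d[1],d[0])),np.linalg.norm(d)/2, np.linalg.norm(B[0]-B[3]))
E
```

```text
[[650.2 -40.9  60. ]
 [392.3 -37.2  60. ]] [[654.2  80.3  60. ]
 [395.3  82.9  60. ]] [[612.8  60.   76. ]
 [598.6 -89.7  76. ]
 [420.4 -75.5  76. ]
 [434.3  71.5  76. ]]
257.8786164984281 179.1884958010514
258.96145886784365 179.42806082318026
board [516.53327685  -8.43301261  76.        ] 84.6026447803863 149.0190677619067 178.9190489954681
```

```bash
python3 - <<'E'
from h import *
print("susan c,right,left,top,bottom",cast("top",[(390,196),(428,196),(351,196),(390,160),(390,232)],30).round())
print("jar tops",cast("top",[(397,168),(373,198),(411,204)],112).round())
print("spoon",cast("top",[(350,211),(338,280)],10).round())
print("ramekin",cast("top",[(143,243)],48).round(),"masher",cast("top",[(145,150),(213,151)],30).round())
E
```

```text
susan c,right,left,top,bottom [[ 521. -457.   30.]
 [ 510. -576.   30.]
 [ 533. -334.   30.]
 [ 640. -475.   30.]
 [ 407. -439.   30.]]
jar tops [[ 586. -467.  112.]
 [ 501. -382.  112.]
 [ 472. -490.  112.]]
spoon [[ 489. -328.   10.]
 [ 277. -263.   10.]]
ramekin [[441. 319.  48.]] masher [[750. 314.  30.]
 [725.  93.  30.]]
```

```bash
cat >> h.py <<'E'
def tool(head,pitch):
    """tool z at heading, pitched down from horizontal (deg; >90 = past straight down), x level; y 'below'"""
    h=np.radians(head);p=np.radians(pitch);d=np.array([np.cos(h),np.sin(h),0]);u=np.array([0,0,1.])
    z=d*np.cos(p)-u*np.sin(p);x=np.array([np.sin(h),-np.cos(h),0]);return Ro.from_matrix(np.c_[x,np.cross(z,x),z])
def rel(p0,R0,*targets):
    for p,R in targets: print(np.round(R0.inv().apply(np.array(p)-p0),0),np.round((R0.inv()*R).as_rotvec(),3))
E
python3 - <<'E'
from h import *
s=st();p0=s["position"];R0=Ro.from_quat(s["ee_rot"])
a=((480,60,330),tool(105,90));b=((541,-159,250),tool(105,0))
rel(p0,R0,a);rel(*a,b)
E
```

```text
0.1 [246.5 573.8 230.3] q [ 9.795e-01 -2.016e-01 -2.000e-04  1.000e-03] F [1.2 1.  0.2] T [-0.03  0.03  0.08] 85.7 0.0 j [ 1.42  0.39  0.01 -0.   -1.19 -0.26]
[417. 380. -99.] [ 0.002  0.001 -0.668]
[  2. 227.  80.] [ 1.571  0.    -0.   ]
```

Call:
{"name": "servo_tool", "arguments": {
  "rows": [
    [[50,417,380,-99,0,0,-0.668],[50,417,380,-99,0,0,-0.668],[50,417,380,-99,0,0,-0.668],[50,417,380,-99,0,0,-0.668],[50,417,380,-99,0,0,-0.668],[50,417,380,-99,0,0,-0.668],[50,417,380,-99,0,0,-0.668],[50,417,380,-99,0,0,-0.668],[50,417,380,-99,0,0,-0.668],[50,417,380,-99,0,0,-0.668]]
  ]
}}

```text
clock: 1.35
position: [480.6, 57.6, 330.5]
ee_rot: [0.992, 0.128, 0.0, 0.0]
contact_force: [0.5, 0.3, 0.1]
gripper_width: 50.0
grasp_force: 0.0
```

Call:
{"name": "servo_tool", "arguments": {
  "rows": [
    [[50,2,227,80,1.571,0,0],[50,2,227,80,1.571,0,0],[50,2,227,80,1.571,0,0],[50,2,227,80,1.571,0,0],[50,2,227,80,1.571,0,0],[50,2,227,80,1.571,0,0],[50,2,227,80,1.571,0,0],[50,2,227,80,1.571,0,0],[50,2,227,80,1.571,0,0],[50,2,227,80,1.571,0,0]]
  ]
}}

```text
clock: 2.6
position: [540.5, -157.9, 247.8]
ee_rot: [-0.7, -0.091, 0.094, 0.702]
contact_force: [0.6, -0.7, 0.3]
gripper_width: 50.0
grasp_force: 0.0
```

```bash
python3 - <<'E'
from h import *
import cv2
s=st()
a=arm.get_image("side");b=arm.get_image("top")
o=np.vstack([cv2.resize(a[100:400,150:450],(400,400)).transpose(1,0,2).transpose(1,0,2)]);o=np.hstack([o,cv2.resize(b[100:320,180:430],(400,352+48))])
cv2.imwrite("pics/p1.png",o[:,:,::-1])
E
```

```text
2.6 [ 540.5 -157.9  247.8] q [-0.6998 -0.0907  0.0942  0.7023] F [ 0.6 -0.7  0.3] T [-1.94 -0.55 -0.03] 50.0 0.0 j [-0.55  0.84  0.47 -1.21 -2.32  2.08]
```

View pics/p1.png

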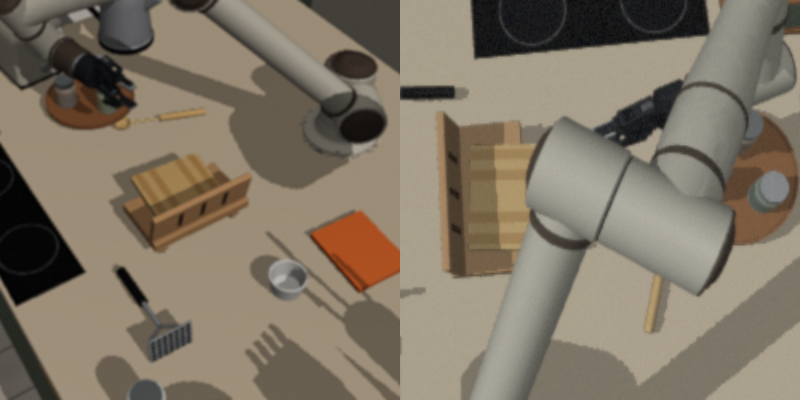

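The gripper is in front of the stand. The top crop shows that a level tool would put the wrist at the turntable and jars. I'll use a tool pitched down 30° instead: straddle the overhang with open fingers, lift it to 30°, then grip.

```bash
python3 - <<'E'
from h import *
s=st();p0=s["position"];R0=Ro.from_quat(s["ee_rot"])
T=tool(89.3,30)
a=((512,-140,160),T);b=((512,-128,116),T);c=((512,-41,66),T)
rel(p0,R0,a);rel(*a,b,c)
E
```

```text
2.7 [ 540.8 -157.7  250.3] q [ 0.7015  0.0929 -0.0928 -0.7004] F [-0.1 -0.3 -0.2] T [-1.89 -0.52 -0.02] 49.8 0.0 j [-0.55  0.83  0.47 -1.21 -2.32  2.08]
[-23.  90.  25.] [-0.519  0.269  0.072]
[-0. 32. 32.] [0. 0. 0.]
[ -1.  32. 133.] [0. 0. 0.]
```

Call:
{"name": "servo_tool", "arguments": {
  "rows": [
    [[60,-23,90,25,-0.519,0.269,0.072],[60,-23,90,25,-0.519,0.269,0.072],[60,-23,90,25,-0.519,0.269,0.072],[60,-23,90,25,-0.519,0.269,0.072],[60,-23,90,25,-0.519,0.269,0.072],[60,-23,90,25,-0.519,0.269,0.072]]
  ]
}}

```text
clock: 3.45
position: [512.2, -140.0, 159.8]
ee_rot: [0.865, -0.006, 0.003, -0.501]
contact_force: [0.4, -0.2, -0.1]
gripper_width: 60.0
grasp_force: 0.0
```

Call:
{"name": "servo_tool", "arguments": {
  "rows": [
    [[60,0,16,16,0,0,0],[60,0,32,32,0,0,0],[60,0,32,32,0,0,0]]
  ]
}}

```text
clock: 3.82
position: [510.7, -127.0, 113.3]
ee_rot: [0.865, -0.007, 0.0, -0.502]
contact_force: [-0.2, 0.2, 0.6]
gripper_width: 59.8
grasp_force: 0.0
```

```bash
python3 - <<'E'
from h import *
import cv2
s=st()
a=arm.get_image("side");b=arm.get_image("wrist")
o=np.hstack([cv2.resize(a[160:300,200:340],(400,400),interpolation=cv2.INTER_CUBIC),cv2.resize(b,(400,300)).repeat(1,0)[:300] if 0 else np.pad(cv2.resize(b,(400,300)),((0,100),(0,0),(0,0)))])
cv2.imwrite("pics/p2.png",o[:,:,::-1])
E
```

```text
3.83 [ 510.7 -127.   113.3] q [ 8.646e-01 -7.300e-03  1.000e-04 -5.024e-01] F [-0.2  0.2  0.6] T [-1.82  0.07  0.01] 59.8 0.0 j [-0.49  0.67  0.07 -0.88 -1.62  2.31]
```

View pics/p2.png

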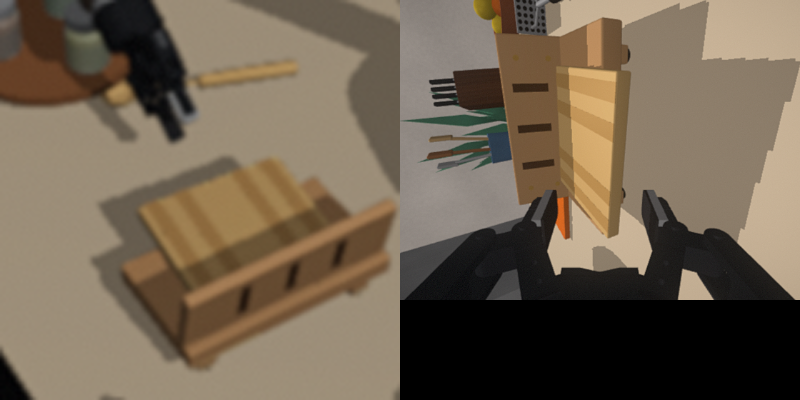

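The wrist crop shows the board's front edge at (610,150), between the upper finger (550,220) and the lower finger (655,220). Inserting now.

Call:
{"name": "servo_tool", "arguments": {
  "rows": [
    [[60,0,0,30,0,0,0],[60,0,0,60,0,0,0],[60,0,0,80,0,0,0],[60,0,0,98,0,0,0],[60,0,0,98,0,0,0]]
  ]
}}

```text
clock: 4.55
position: [512.9, -42.6, 67.5]
ee_rot: [0.866, -0.005, 0.002, -0.501]
contact_force: [0.3, -1.2, -0.3]
gripper_width: 60.1
grasp_force: 0.0
```

Call:
{"name": "servo_tool", "arguments": {
  "rows": [
    [[60,0,-10,-4,0,0,0],[60,0,-20,-9,0,0,0],[50,0,-30,-13,0,0,0],[40,0,-40,-15,0,0,0],[34,0,-50,-16,0,0,0],[30,0,-60,-17,0,0,0],[30,0,-68,-17,0,0,0],[30,0,-68,-17,0,0,0]]
  ]
}}

```text
clock: 5.55
position: [513.5, -23.8, 135.7]
ee_rot: [0.866, -0.005, 0.004, -0.5]
contact_force: [-0.2, -0.9, -0.9]
gripper_width: 30.1
grasp_force: 0.5
```

Call:
{"name": "servo_tool", "arguments": {
  "rows": [
    [[10,0,0,0,0,0,0],[10,0,0,0,0,0,0],[10,0,0,0,0,0,0],[10,0,0,0,0,0,0]]
  ]
}}

```text
clock: 6.05
position: [513.2, -24.7, 134.8]
ee_rot: [0.866, -0.006, 0.003, -0.5]
contact_force: [-0.4, -4.8, -0.9]
gripper_width: 14.9
grasp_force: 58.5
```

```bash
python3 - <<'E'
from h import *
import cv2
s=st()
a=arm.get_image("side");b=arm.get_image("wrist")
o=np.hstack([cv2.resize(a[160:300,200:340],(400,400),interpolation=cv2.INTER_CUBIC),np.pad(cv2.resize(b,(400,300)),((0,100),(0,0),(0,0)))])
cv2.imwrite("pics/p3.png",o[:,:,::-1])
E
```

```text
6.05 [513.2 -24.7 134.8] q [ 0.8659 -0.0058  0.0029 -0.5003] F [-0.4 -4.8 -0.9] T [-2.95  0.21  0.56] 14.9 58.5 j [-0.35  0.58 -0.04 -0.96 -1.51  2.26]
```

View pics/p3.png

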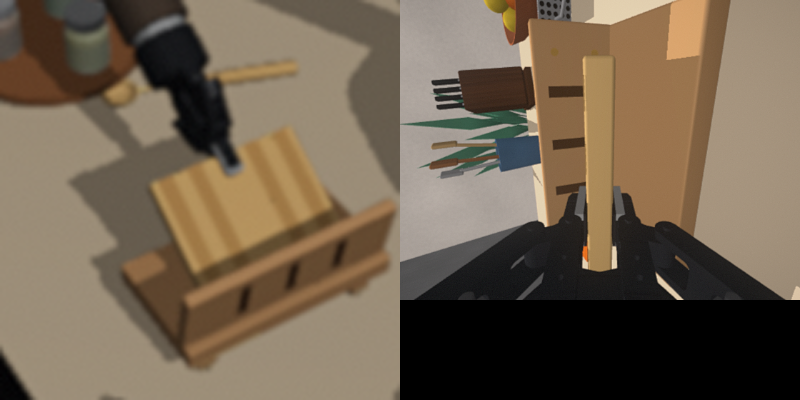

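The board is gripped square, with its edge at cols 585–613 in the wrist crop. Next I tip it up to standing.

```bash
python3 - <<'E'
from h import *
R0=tool(89.3,30);p0=np.array([513.5,-24,135.5]);L=122
for b,F in [(40,(75,74)),(50,(70,74)),(60,(67,74)),(70,(66,74)),(80,(66,73)),(90,(67,72)),(95,(69,70)),(100,(72,67)),(100,(73,64))]:
    r=np.radians(b);d=np.array([-np.cos(r),np.sin(r)])*L+F
    rel(p0,R0,((513.5+ (d[0]+24)*.012,d[0],d[1]),tool(89.3,b)))
E
```

```text
[ -0. -17.  -4.] [-0.175  0.     0.   ]
[ -0. -35.  -2.] [-0.349 -0.    -0.   ]
[ -0. -53.   4.] [-0.524  0.    -0.   ]
[ -0. -70.  15.] [-0.698  0.     0.   ]
[ -0. -84.  31.] [-0.873  0.    -0.   ]
[ -0. -96.  50.] [-1.047  0.     0.   ]
[  -0. -100.   62.] [-1.134  0.     0.   ]
[  -0. -103.   76.] [-1.222  0.    -0.   ]
[  -0. -101.   78.] [-1.222  0.    -0.   ]
```

Call:
{"name": "servo_tool", "arguments": {
  "rows": [
    [[10,0,-17,-4,-0.175,0,0],[10,0,-35,-2,-0.349,0,0],[10,0,-53,4,-0.524,0,0],[10,0,-70,15,-0.698,0,0],[10,0,-84,31,-0.873,0,0],[10,0,-96,50,-1.047,0,0],[10,0,-100,62,-1.134,0,0],[10,0,-100,62,-1.134,0,0]]
  ]
}}

```text
clock: 7.15
position: [512.5, 81.9, 189.2]
ee_rot: [0.999, -0.005, -0.003, 0.042]
contact_force: [-0.0, -0.6, -2.7]
gripper_width: 15.0
grasp_force: 59.4
```

```bash
python3 - <<'E'
from h import *
import cv2
s=st()
a=arm.get_image("side");b=arm.get_image("wrist")
o=np.hstack([cv2.resize(a[130:300,190:360],(400,400),interpolation=cv2.INTER_CUBIC),np.pad(cv2.resize(b,(400,300)),((0,100),(0,0),(0,0)))])
cv2.imwrite("pics/p4.png",o[:,:,::-1])
E
```

```text
7.15 [512.5  81.9 189.2] q [ 0.9991 -0.0049 -0.0028  0.0424] F [-0.  -0.6 -2.7] T [ 0.19  0.   -0.03] 15.0 59.4 j [ 0.51  0.25 -0.33  0.08 -1.03  1.  ]
```

View pics/p4.png

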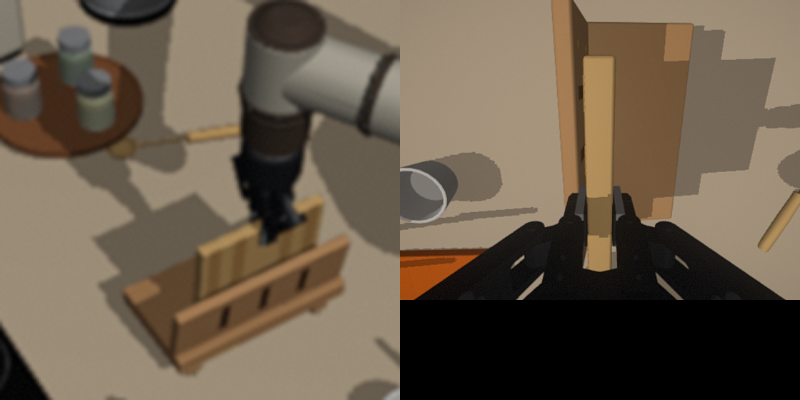

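The board is standing, held square in front of the rest. Lowering it until the foot touches.

Call:
{"name": "servo_tool", "arguments": {
  "rows": [
    [[10,0,0,2,0,0,0],[10,0,0,4,0,0,0],[10,0,0,6,0,0,0],[10,0,0,6,0,0,0]]
  ]
}}

```text
clock: 7.75
position: [514.6, 78.5, 184.7]
ee_rot: [0.999, -0.007, -0.001, 0.043]
contact_force: [-0.3, 0.8, -1.6]
gripper_width: 15.3
grasp_force: 59.4
```

Call:
{"name": "servo_tool", "arguments": {
  "rows": [
    [[10,0,0,1,0,0,0],[10,0,0,2,0,0,0],[10,0,0,2,0,0,0]]
  ]
}}

```text
clock: 8.12
position: [515.2, 78.9, 183.5]
ee_rot: [0.999, -0.006, 0.0, 0.043]
contact_force: [0.2, -0.8, 1.2]
gripper_width: 15.2
grasp_force: 59.8
```

```bash
python3 - <<'E'
from h import *
s=st();R0=tool(89.3,95);p0=np.array([514.5,79.,183.5]);L=123.5
for f in (80,75,69,63,58,53,48):
    r=np.radians(f);yc=96.5-84/np.tan(r);F=np.array([yc-8*np.sin(r)-1,60+8*np.cos(r)+3]);d=F+L*np.array([np.cos(r),np.sin(r)])
    print(f,F.round());rel(p0,R0,((514.5,d[0],d[1]),tool(89.3,180-f)))
E
```

```text
8.12 [515.2  78.9 183.5] q [ 9.991e-01 -6.400e-03  2.000e-04  4.270e-02] F [ 0.2 -0.8  1.2] T [ 0.05  0.13 -0.09] 15.2 59.8 j [ 0.51  0.26 -0.34  0.09 -1.01  1.  ]
80 [73. 64.]
[ -0. -15.  -4.] [-0.087  0.    -0.   ]
75 [65. 65.]
[ -0. -18.  -2.] [-0.175  0.    -0.   ]
69 [56. 66.]
[ -0. -21.   0.] [-0.279  0.    -0.   ]
63 [46. 67.]
[ -0. -23.   5.] [-0.384  0.     0.   ]
58 [36. 67.]
[ -0. -24.  10.] [-0.471 -0.    -0.   ]
53 [26. 68.]
[ -0. -23.  15.] [-0.559  0.    -0.   ]
48 [14. 68.]
[ -0. -20.  22.] [-0.646  0.    -0.   ]
```

Call:
{"name": "servo_tool", "arguments": {
  "rows": [
    [[10,0,-13,-3,-0.087,0,0],[10,0,-13,-3,-0.087,0,0],[10,0,-17,-3,-0.175,0,0],[10,0,-20,-1,-0.279,0,0],[10,0,-22,4,-0.384,0,0],[10,0,-23,9,-0.471,0,0],[10,0,-22,14,-0.559,0,0],[10,0,-20,20,-0.646,0,0],[10,0,-20,20,-0.646,0,0]]
  ]
}}

```text
clock: 9.25
position: [514.5, 97.0, 159.6]
ee_rot: [0.934, -0.005, -0.004, 0.358]
contact_force: [0.3, 0.1, -2.6]
gripper_width: 14.8
grasp_force: 59.5
```

```bash
python3 - <<'E'
from h import *
import cv2
s=st()
a=arm.get_image("side");b=arm.get_image("wrist")
o=np.hstack([cv2.resize(a[130:300,190:360],(400,400),interpolation=cv2.INTER_CUBIC),np.pad(cv2.resize(b,(400,300)),((0,100),(0,0),(0,0)))])
cv2.imwrite("pics/p5.png",o[:,:,::-1])
E
```

```text
9.25 [514.5  97.  159.6] q [ 0.9339 -0.0054 -0.0039  0.3576] F [ 0.3  0.1 -2.6] T [ 1.82 -0.06 -0.01] 14.8 59.5 j [ 0.75  0.47 -0.43  0.53 -1.27  0.49]
```

View pics/p5.png

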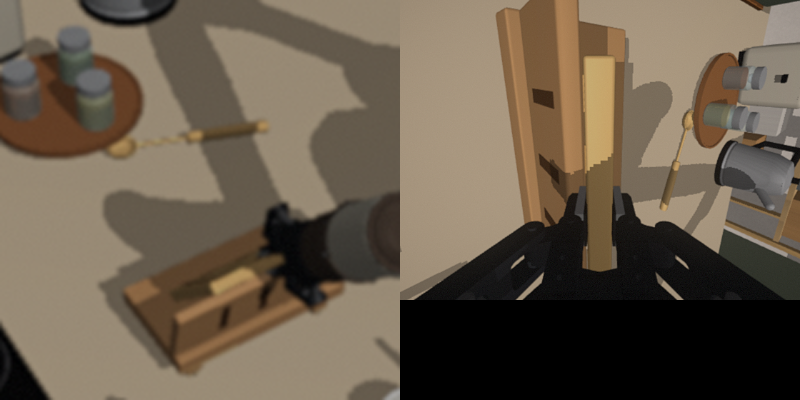

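The board leans tilted over the rest, still gripped. I set it down onto the slab and rest edge, and ease the fingers open slightly.

Call:
{"name": "servo_tool", "arguments": {
  "rows": [
    [[10,0,-1,1,0,0,0],[10,0,-2,2,0,0,0],[10,0,-2,2,0,0,0]]
  ]
}}

```text
clock: 9.72
position: [515.0, 97.0, 158.7]
ee_rot: [0.934, -0.006, -0.002, 0.357]
contact_force: [-0.0, 0.2, -2.1]
gripper_width: 15.0
grasp_force: 59.5
```

Call:
{"name": "servo_tool", "arguments": {
  "rows": [
    [[19,0,0,0,0,0,0],[21,0,0,0,0,0,0],[24,0,0,0,0,0,0],[24,0,0,0,0,0,0]]
  ]
}}

```text
clock: 10.22
position: [515.0, 97.2, 158.6]
ee_rot: [0.934, -0.006, -0.002, 0.358]
contact_force: [-0.8, 1.1, 0.4]
gripper_width: 24.2
grasp_force: 0.0
```

```bash
python3 - <<'E'
from h import *
import cv2
s=st()
a=arm.get_image("side");b=arm.get_image("wrist")
o=np.hstack([cv2.resize(a[130:300,190:360],(400,400),interpolation=cv2.INTER_CUBIC),np.pad(cv2.resize(b,(400,300)),((0,100),(0,0),(0,0)))])
cv2.imwrite("pics/p6.png",o[:,:,::-1])
E
```

```text
10.22 [515.   97.2 158.6] q [ 0.9338 -0.0061 -0.0023  0.3576] F [-0.8  1.1  0.4] T [ 1.36 -0.    0.01] 24.2 0.0 j [ 0.75  0.47 -0.44  0.53 -1.26  0.48]
```

View pics/p6.png

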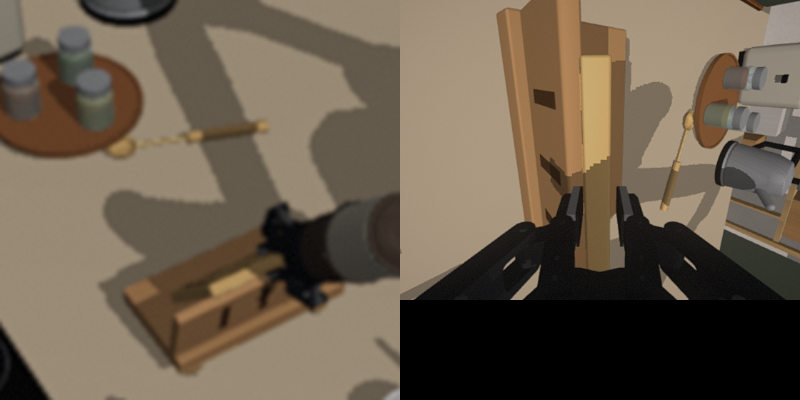

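The board stays leaning on its own (right crop: board edge at cols 583–610, clear of both pads). I withdraw along the slope, close the fingers, then push the top edge down the slope to slide the foot out slowly.

Call:
{"name": "servo_tool", "arguments": {
  "rows": [
    [[24,0,0,-10,0,0,0],[24,0,0,-25,0,0,0],[24,0,0,-40,0,0,0],[0,0,-3,-40,0,0,0],[0,0,-3,-40,0,0,0],[0,0,-3,-40,0,0,0]]
  ]
}}

```text
clock: 11.08
position: [515.1, 125.7, 185.9]
ee_rot: [0.934, -0.006, -0.003, 0.358]
contact_force: [-0.4, -0.1, 0.2]
gripper_width: -0.4
grasp_force: 0.0
```

Call:
{"name": "servo_tool", "arguments": {
  "rows": [
    [[0,0,0,5,0,0,0],[0,0,0,9,0,0,0],[0,0,0,12,0,0,0],[0,0,0,15,0,0,0],[0,0,0,18,0,0,0]]
  ]
}}

```text
clock: 11.7
position: [515.6, 114.4, 173.0]
ee_rot: [0.934, -0.006, -0.002, 0.357]
contact_force: [-0.4, 2.5, 0.9]
gripper_width: -0.1
grasp_force: 1.0
```

Call:
{"name": "servo_tool", "arguments": {
  "rows": [
    [[0,0,-1,3,-0.02,0,0],[0,0,-1,6,-0.05,0,0],[0,0,-2,9,-0.08,0,0],[0,0,-2,12,-0.11,0,0],[0,0,-2,12,-0.11,0,0]]
  ]
}}

```text
clock: 12.32
position: [514.7, 107.1, 161.8]
ee_rot: [0.912, -0.006, -0.004, 0.409]
contact_force: [0.5, 0.8, -0.0]
gripper_width: -0.5
grasp_force: 0.0
```

```bash
cat > look.py <<'E'
from h import *
import cv2,sys
s=st();a=arm.get_image("side");np.save("a.npy",a)
hsv=cv2.cvtColor(a,cv2.COLOR_RGB2HSV)
# difference from first side picture around stand
b=cv2.imread("pics/side0.png")[:,:,::-1]
cv2.imwrite(sys.argv[1],a[:,:,::-1])
for y in range(205,290,6): print(y,[tuple(int(v) for v in hsv[y,x]) for x in range(236,345,12)])
E
python3 - <<'E'
from h import *
st()
import cv2
a=arm.get_image("side");cv2.imwrite("pics/p7side.png",a[:,:,::-1])
w=arm.get_image("wrist");cv2.imwrite("pics/p7w.png",w[:,:,::-1])
t=arm.get_image("top");cv2.imwrite("pics/p7t.png",t[:,:,::-1])
E
```

```text
12.32 [514.7 107.1 161.8] q [ 0.9123 -0.0057 -0.0037  0.4095] F [ 0.5  0.8 -0. ] T [ 1.48 -0.   -0.01] -0.5 0.0 j [ 0.79  0.52 -0.42  0.56 -1.35  0.44]
```

```bash
python3 - <<'E'
from h import *
s=st();p0=np.array([514.7,107.1,161.8]);R0=tool(89.3,138.3);print(R0.as_quat())
T=tool(89.3,90)
rel(p0,R0,((515,150,220),R0),((515,66,220),T));rel((515,66,220),T,((515,66,150),T))
E
```

```text
12.47 [515.  107.3 162.6] q [ 0.9127 -0.0061 -0.003   0.4086] F [-0.3  0.1 -0.7] T [ 1.49 -0.01  0.04] -0.1 0.0 j [ 0.79  0.52 -0.42  0.56 -1.35  0.44]
[ 0.91246047 -0.00557397 -0.0024992   0.40911927]
[ -0.  15. -71.] [0. 0. 0.]
[ 1. 71. -8.] [0.843 0.    0.   ]
[ 0.  0. 70.] [0. 0. 0.]
```

Call:
{"name": "servo_tool", "arguments": {
  "rows": [
    [[0,0,5,-35,0,0,0],[0,0,15,-71,0,0,0],[0,1,71,-8,0.843,0,0],[0,1,71,-8,0.843,0,0],[0,1,71,-8,0.843,0,0],[0,1,71,-8,0.843,0,0],[0,1,71,-8,0.843,0,0],[0,1,71,-8,0.843,0,0],[0,1,71,-8,0.843,0,0]]
  ]
}}

```text
clock: 13.6
position: [515.3, 66.0, 220.8]
ee_rot: [1.0, -0.007, -0.0, -0.0]
contact_force: [0.1, 0.8, -0.3]
gripper_width: -0.0
grasp_force: 0.0
```

```bash
python3 - <<'E'
from h import *
import cv2
st()
a=arm.get_image("side");w=arm.get_image("wrist")
o=np.hstack([cv2.resize(a[130:300,190:360],(400,400),interpolation=cv2.INTER_CUBIC),np.pad(cv2.resize(w,(400,300)),((0,100),(0,0),(0,0)))])
cv2.imwrite("pics/p8.png",o[:,:,::-1])
E
```

```text
13.6 [515.3  66.  220.8] q [ 1.0e+00 -6.6e-03 -3.0e-04 -2.0e-04] F [ 0.1  0.8 -0.3] T [0.02 0.04 0.02] -0.0 0.0 j [ 0.44  0.21 -0.26 -0.   -1.09  1.12]
```

View pics/p8.png

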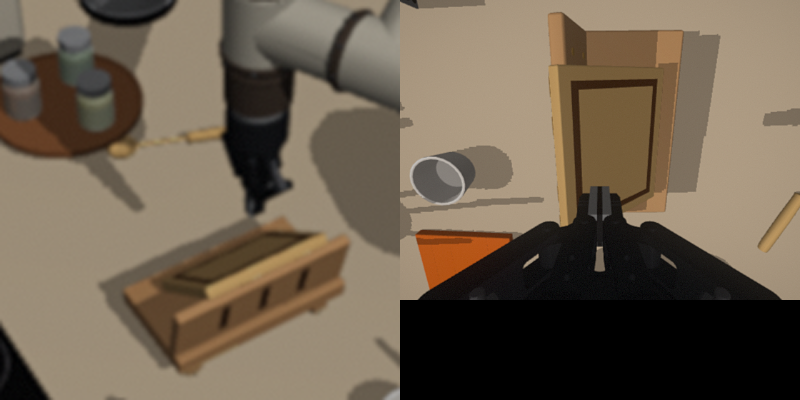

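The board still leans, groove side up, top on the rest and foot near the slab's front edge (wrist crop col 660). I press its upper part down slowly.

Call:
{"name": "servo_tool", "arguments": {
  "rows": [
    [[0,0,0,35,0,0,0],[0,0,0,62,0,0,0],[0,0,0,70,0,0,0],[0,0,0,74,0,0,0],[0,0,0,78,0,0,0],[0,0,0,82,0,0,0],[0,0,0,85,0,0,0],[0,0,0,85,0,0,0]]
  ]
}}

```text
clock: 14.7
position: [518.7, 65.2, 142.4]
ee_rot: [1.0, -0.005, 0.004, 0.0]
contact_force: [-4.4, -5.7, 23.0]
gripper_width: -0.2
grasp_force: 11.2
```

Call:
{"name": "servo_tool", "arguments": {
  "rows": [
    [[0,0,3,1,0,0,0],[0,0,6,2,0,0,0],[0,0,9,4,0,0,0],[0,0,12,7,0,0,0],[0,0,12,7,0,0,0]]
  ]
}}

```text
clock: 15.32
position: [520.0, 54.5, 134.0]
ee_rot: [1.0, -0.005, 0.006, -0.001]
contact_force: [0.3, -3.6, 14.4]
gripper_width: 0.0
grasp_force: 6.3
```

Friction holds the board under the press, as the task text warned. I move behind the top edge, above the rest, and nudge it forward with an upright tool.

Call:
{"name": "servo_tool", "arguments": {
  "rows": [
    [[0,0,0,-40,0,0,0],[0,0,0,-75,0,0,0],[0,0,-45,-75,0,0,0],[0,0,-86,-75,0,0,0],[0,0,-86,-50,0,0,0],[0,0,-86,-22,0,0,0],[0,0,-86,-22,0,0,0]]
  ]
}}

```text
clock: 16.2
position: [515.6, 139.9, 149.8]
ee_rot: [1.0, -0.007, -0.002, 0.0]
contact_force: [-0.5, 0.4, 0.4]
gripper_width: 0.1
grasp_force: 0.0
```

Call:
{"name": "servo_tool", "arguments": {
  "rows": [
    [[0,0,4,0,0,0,0],[0,0,8,0,0,0,0],[0,0,12,0,0,0,0],[0,0,15,0,0,0,0],[0,0,18,0,0,0,0],[0,0,21,0,0,0,0]]
  ]
}}

```text
clock: 16.95
position: [516.5, 119.3, 151.0]
ee_rot: [1.0, -0.007, 0.0, -0.001]
contact_force: [-0.2, 0.4, 0.6]
gripper_width: -0.3
grasp_force: 0.1
```

Call:
{"name": "servo_tool", "arguments": {
  "rows": [
    [[0,0,3,0,0,0,0],[0,0,6,0,0,0,0],[0,0,8,0,0,0,0],[0,0,10,0,0,0,0],[0,0,10,0,0,0,0]]
  ]
}}

```text
clock: 17.58
position: [516.1, 109.1, 150.9]
ee_rot: [1.0, -0.007, -0.0, -0.001]
contact_force: [0.1, 0.6, -0.4]
gripper_width: -0.0
grasp_force: 0.1
```

Call:
{"name": "servo_tool", "arguments": {
  "rows": [
    [[0,0,2,0,0,0,0],[0,0,4,0,0,0,0],[0,0,6,0,0,0,0],[0,0,8,0,0,0,0],[0,0,8,0,0,0,0]]
  ]
}}

```text
clock: 18.2
position: [516.0, 101.0, 150.9]
ee_rot: [1.0, -0.007, -0.0, -0.001]
contact_force: [0.2, 0.4, -0.1]
gripper_width: 0.1
grasp_force: 0.1
```

```bash
python3 - <<'E'
from h import *
import cv2
st()
t=arm.get_image("wrist");cv2.imwrite("pics/p9w.png",t[:,:,::-1])
p=cv2.imread("pics/p8.png")
# groove (dark brown) bounding quad in wrist image
h=cv2.cvtColor(t,cv2.COLOR_RGB2HSV);m=((h[...,2]<75)&(h[...,2]>25)&(h[...,1]>110)&(h[...,0]<20)).astype(np.uint8)
c,_=cv2.findContours(m,0,2);c=sorted(c,key=cv2.contourArea)[-4:]
for k in c: print(cv2.contourArea(k),cv2.boundingRect(k),cv2.minAreaRect(k))
E
```

```text
18.2 [516.  101.  150.9] q [ 1.0e+00 -6.7e-03 -2.0e-04 -7.0e-04] F [ 0.2  0.4 -0.1] T [ 0.02 -0.08 -0.02] 0.1 0.1 j [ 0.5   0.29 -0.35 -0.   -0.93  1.06]
0.5 (296, 270, 8, 3) ((299.68865966796875, 270.339599609375), (7.28010892868042, 1.3736056089401245), 15.945395469665527)
2.0 (297, 10, 5, 6) ((299.2000427246094, 12.899992942810059), (5.366562843322754, 2.2360680103302), 63.43495178222656)
3.5 (96, 364, 15, 10) ((102.82353210449219, 368.2059020996094), (1.200490117073059, 16.63536262512207), 59.03623962402344)
4639.5 (321, 112, 149, 224) ((394.658447265625, 221.7707061767578), (139.07447814941406, 225.85882568359375), 2.516875743865967)
```

```bash
cat > g.py <<'E'
from h import *
import cv2
def groove():
    cp=arm.camera_params("wrist");t=arm.get_image("wrist")
    h=cv2.cvtColor(t,cv2.COLOR_RGB2HSV);m=((h[...,2]<75)&(h[...,2]>25)&(h[...,1]>110)&(h[...,0]<20)).astype(np.uint8)
    c,_=cv2.findContours(m,0,2);c=max(c,key=cv2.contourArea)
    q=cv2.approxPolyDP(cv2.convexHull(c),12,True)[:,0];print(q.tolist())
    P=cast("wrist",q,76,cp)[:,:2];print(P.round(1).tolist(),"sides",[round(float(np.linalg.norm(P[i]-P[i-1])),1) for i in range(len(P))])
    print("mean",P.mean(0).round(1),"ang",[round(float(np.degrees(np.arctan2(*(P[i]-P[i-1])[::-1]))),1) for i in range(len(P))])
st();groove()
E
python3 g.py
```

```text
18.25 [516.  101.  150.9] q [ 1.0e+00 -6.6e-03 -2.0e-04 -7.0e-04] F [ 0.4 -0.4  0.8] T [-0.01 -0.02 -0.04] -0.2 0.1 j [ 0.5   0.29 -0.35 -0.   -0.93  1.06]
[[469, 112], [433, 310], [399, 335], [321, 314], [330, 117]]
[[594.9, -27.1], [438.7, -26.3], [413.6, -1.0], [435.8, 66.5], [592.8, 65.4]] sides [92.5, 156.2, 35.6, 71.0, 157.0]
mean [495.2  15.5] ang [-88.7, 179.7, 134.7, 71.8, -0.4]
```

```bash
sed -i 's/h\[...,2\]<75/h[...,2]<100/' g.py; python3 g.py; python3 - <<'E'
import cv2
h=cv2.cvtColor(cv2.imread("pics/p9w.png"),cv2.COLOR_BGR2HSV)
for x in range(300,560,8): print(x,h[200,x].tolist(),end=" ")
E
```

```text
18.3 [516.  101.1 150.9] q [ 1.0e+00 -6.6e-03 -2.0e-04 -6.0e-04] F [-0.6  0.5 -0.7] T [0.05 0.02 0.01] 0.1 0.0 j [ 0.5   0.29 -0.35 -0.   -0.93  1.06]
[[470, 112], [434, 310], [408, 340], [318, 313], [330, 116]]
[[594.8, -27.7], [438.6, -27.1], [408.3, -9.3], [436.8, 69.0], [593.4, 65.5]] sides [93.2, 156.2, 35.2, 83.4, 156.7]
mean [494.4  14.1] ang [-89.1, 179.8, 149.6, 70.0, -1.3]
300 [18, 129, 180] 308 [17, 129, 123] 316 [18, 128, 128] 324 [18, 127, 130] 332 [12, 150, 61] 340 [17, 130, 124] 348 [18, 122, 121] 356 [18, 130, 126] 364 [17, 129, 127] 372 [18, 128, 129] 380 [17, 130, 126] 388 [18, 126, 127] 396 [18, 129, 125] 404 [18, 126, 127] 412 [18, 128, 126] 420 [18, 130, 126] 428 [17, 134, 126] 436 [18, 127, 124] 444 [18, 131, 123] 452 [13, 179, 50] 460 [18, 121, 122] 468 [15, 64, 124] 476 [16, 64, 123] 484 [17, 62, 123] 492 [17, 65, 122] 500 [17, 64, 123] 508 [19, 62, 119] 516 [17, 63, 170] 524 [17, 64, 172] 532 [17, 62, 170] 540 [17, 65, 170] 548 [17, 65, 169] 556 [16, 63, 171]
```

```bash
python3 - <<'E'
from h import *
import cv2
cp=arm.camera_params("wrist");c=-cp["R"].T@np.array(cp["t"]);print("cam",c.round())
A=np.array([[330,116],[470,112]])
d=np.c_[A,[1,1]]@np.linalg.inv(cp["intrinsics"]).T@cp["R"]
for xe in (575,582,589,595):
    P=c+d*((xe-c[0])/d[:,0])[:,None];v=P[0]-P[1];print(xe,P.round(1).tolist(),np.linalg.norm(v).round(1),np.degrees(np.arctan2(v[2],v[1])).round(1))
a=arm.get_image("side");cv2.imwrite("pics/p10s.png",a[:,:,::-1])
h=cv2.cvtColor(a,cv2.COLOR_RGB2HSV)
m=((h[...,2]<90)&(h[...,1]>110)&(h[...,0]<22)).astype(np.uint8)[200:300,230:350]
n,l,s,ce=cv2.connectedComponentsWithStats(m)
for i in range(1,n):
    if s[i,4]>15:
        k=cv2.findContours((l==i).astype(np.uint8),0,2)[0][0];q=cv2.approxPolyDP(cv2.convexHull(k),3,True)[:,0]+[230,200];print(s[i].tolist(),q.tolist())
E
```

```text
cam [599.  99. 293.]
575 [[575.0, -38.6, -593.9], [575.0, -581.9, -872.6]] 610.6 27.2
582 [[582.0, 1.0, -338.8], [582.0, -386.1, -537.4]] 435.1 27.2
589 [[589.0, 40.7, -83.7], [589.0, -190.2, -202.2]] 259.5 27.2
595 [[595.0, 74.7, 134.9], [595.0, -22.4, 85.1]] 109.0 27.2
[25, 28, 45, 29, 409] [[298, 229], [298, 240], [274, 256], [255, 249], [266, 240]]
[85, 43, 7, 11, 48] [[321, 243], [315, 253]]
[69, 51, 7, 11, 45] [[304, 251], [299, 261]]
[13, 55, 23, 31, 150] [[265, 285], [243, 255], [265, 267]]
[52, 60, 7, 10, 46] [[288, 260], [282, 269]]
```

Numerically, the groove lies at a 27° tilt: the top has slipped below the rest's upper edge and is held by friction, with the foot at the slab's front. Next I press the top down close to the rest.

Call:
{"name": "servo_tool", "arguments": {
  "rows": [
    [[0,0,0,-35,0,0,0],[0,0,29,-35,0,0,0],[0,0,29,0,0,0,0],[0,0,29,6,0,0,0],[0,0,29,10,0,0,0],[0,0,29,14,0,0,0],[0,0,29,18,0,0,0],[0,0,29,18,0,0,0]]
  ]
}}

```text
clock: 19.4
position: [518.7, 70.6, 147.2]
ee_rot: [1.0, -0.003, 0.005, 0.001]
contact_force: [-23.4, -6.2, 68.5]
gripper_width: 0.3
grasp_force: 30.2
```

Call:
{"name": "servo_tool", "arguments": {
  "rows": [
    [[0,0,0,-30,0,0,0],[0,0,0,-90,0,0,0],[0,0,-50,-130,0,0,0],[0,0,-110,-150,0,0,0],[0,0,-170,-150,0,0,0],[0,0,-230,-150,0,0,0],[0,0,-230,-150,0,0,0]]
  ]
}}

```text
clock: 20.27
position: [518.0, 305.6, 281.8]
ee_rot: [1.0, -0.004, -0.001, -0.0]
contact_force: [-0.2, -0.2, -0.2]
gripper_width: -0.1
grasp_force: 0.0
```

```bash
cat > tri.py <<'E'
from h import *
import cv2
def quad(n,box):
    a=arm.get_image(n);h=cv2.cvtColor(a,cv2.COLOR_RGB2HSV);x0,y0,x1,y1=box
    m=((h[...,2]<95)&(h[...,1]>110)&(h[...,0]<22)).astype(np.uint8)[y0:y1,x0:x1]
    nn,l,s,_=cv2.connectedComponentsWithStats(m);i=1+np.argmax(s[1:,4]);k=cv2.findContours((l==i).astype(np.uint8),0,2)[0][0]
    hull=cv2.convexHull(k)
    for e in np.arange(1,12,.5):
        q=cv2.approxPolyDP(hull,e,True)[:,0]
        if len(q)<=4:break
    return q+[x0,y0],s[i].tolist(),a
def tri(u,v):
    A=[];b=[]
    for n,p in(("side",u),("top",v)):
        c=arm.camera_params(n);M=c["intrinsics"]@np.c_[c["R"],c["t"]]
        A+= [p[0]*M[2]-M[0],p[1]*M[2]-M[1]]
    A=np.array(A);return np.linalg.lstsq(A[:,:3],-A[:,3],rcond=None)[0]
if __name__=="__main__":
    st()
    qs,s1,a=quad("side",(235,205,345,290));qt,s2,b=quad("top",(215,160,290,265))
    cv2.imwrite("pics/ts.png",a[:,:,::-1]);cv2.imwrite("pics/tt.png",b[:,:,::-1])
    print(qs.tolist(),s1,qt.tolist(),s2);print(cast("top",qt,76).round().tolist());print(cast("side",qs,76).round().tolist())
E
python3 tri.py
```

```text
20.27 [518.  305.6 281.8] q [ 1.0e+00 -4.3e-03 -9.0e-04 -2.0e-04] F [-0.2 -0.2 -0.2] T [-0.06  0.    0.03] -0.1 0.0 j [ 0.8   0.32  0.03 -0.   -1.29  0.76]
[[319, 228], [266, 286], [243, 256], [299, 225]] [8, 20, 77, 62, 1206] [[215, 179], [249, 182], [253, 230], [217, 228]] [0, 18, 40, 53, 349]
[[615.0, 85.0, 76.0], [595.0, -19.0, 76.0], [445.0, -19.0, 76.0], [461.0, 88.0, 76.0]]
[[396.0, 16.0, 76.0], [663.0, 125.0, 76.0], [663.0, -12.0, 76.0], [444.0, -30.0, 76.0]]
```

```bash
python3 - <<'E'
import cv2,numpy as np
for f,(x0,y0,x1,y1) in (("tt",(212,170,268,240)),("ts",(240,215,335,275))):
    h=cv2.cvtColor(cv2.imread(f"pics/{f}.png"),cv2.COLOR_BGR2HSV)[y0:y1,x0:x1].astype(int)
    st=2 if f=="tt" else 2
    print(f)
    for y in range(0,y1-y0,st*2 if f=="tt" else 3):
        print(y+y0,''.join('#' if p[2]<62 else '+' if p[2]<85 else '-' if p[2]<115 else '.' if p[2]<150 else ' ' for p in h[y]))
E
```

```text
tt
170 +++++............................         .-............
174 ....-...-.-......................          -............
178 ..-+++------...............................--...........
182 ..+#+-........-.-------++++++#++#++#+++-..-.-...........
186 ..-++-...............................+#-....-...........
190 ..-+#--..............................-++...--...........
194 ..-+#--..............................-+#-..---..........
198 ...+#+...............................-+#--..--..........
202 ...+++-...............................-++-...-..........
206 ...-++-...............................-++-..---.........
210 ...-+#--...............................+#-....-.........
214 ....+#--...............................+#--...-.........
218 ....+#+-...............................-++-..---........
222  ...-#+-................................+#-...--........
226  ...-++--...............................+#+-...-........
230  ....--------------++++++++++++++#+#+++++++-..---.......
234  ..............................................--.......
238 ++++++++--............................          -.......
[... 1271 characters left out ...]
##+----------+##+------.........
254 ----.............-----------+++++++.    ......      ...----++###+--------------............---.
257 --+++-.....-------------------------....      ...-----------+##+---------............----....  
260 ----+++++---------------------....      ...--+++-----------++#+----............-------....     
263 ------++#++--------------..      ...--------+##+-------------...........----...........        
266 ..-------+##++---------++-.....------------+###--------...........----.....                    
269    ..------++#++------++#+-----------------+++---...........----.....                          
272     ...------++#++----++++-----------------...........----.....
```

```bash
python3 - <<'E'
from tri import *
P={}
for n,u,v in (("backfar",(272,251.5),(214.5,178.5)),("backnear",(319,230),(216.5,230.5)),("frontfar",(255,248),(250.5,181.5)),("frontnear",(304,226.5),(254,231))):
    P[n]=tri(u,v);print(n,P[n].round(1))
c=sum(P.values())/4;v=(P["backfar"]+P["backnear"]-P["frontfar"]-P["frontnear"])/2;w=(P["backfar"]+P["frontfar"]-P["backnear"]-P["frontnear"])/2
print(c.round(1),np.linalg.norm(v),np.degrees(np.arcsin(v[2]/np.linalg.norm(v))),w.round(1))
E
```

```text
backfar [603.3  71.6 139.2]
backnear [442.7  77.2 146.7]
frontfar [606.6 -27.4  62.4]
frontnear [436.5 -17.8  76.4]
[522.3  25.9 106.2] 121.80694410864533 37.15775636157274 [165.4  -7.6 -10.8]
```

Triangulated: the tilt is about 35°, with the top edge just at the rest's upper edge. I continue nudging the top edge forward.

Call:
{"name": "servo_tool", "arguments": {
  "rows": [
    [[0,0,60,20,0,0,0],[0,0,120,50,0,0,0],[0,0,175,90,0,0,0],[0,0,180,131,0,0,0],[0,0,195,131,0,0,0],[0,0,203,131,0,0,0],[0,0,206,131,0,0,0],[0,0,206,131,0,0,0]]
  ]
}}

```text
clock: 21.38
position: [516.9, 96.9, 153.4]
ee_rot: [1.0, -0.006, 0.001, -0.001]
contact_force: [-0.4, 0.1, 0.6]
gripper_width: -0.1
grasp_force: 0.3
```

Call:
{"name": "servo_tool", "arguments": {
  "rows": [
    [[0,0,2,0,0,0,0],[0,0,4,0,0,0,0],[0,0,6,0,0,0,0],[0,0,8,0,0,0,0],[0,0,8,0,0,0,0]]
  ]
}}

```text
clock: 22.0
position: [515.8, 88.1, 151.9]
ee_rot: [1.0, -0.007, -0.0, -0.001]
contact_force: [-0.8, 0.0, 0.1]
gripper_width: 0.1
grasp_force: 0.1
```

Call:
{"name": "servo_tool", "arguments": {
  "rows": [
    [[0,0,6,0,0,0,0],[0,0,12,0,0,0,0],[0,0,12,3,0,0,0],[0,0,12,6,0,0,0],[0,0,12,9,0,0,0],[0,0,12,9,0,0,0]]
  ]
}}

```text
clock: 22.75
position: [515.6, 75.8, 142.7]
ee_rot: [1.0, -0.007, -0.0, -0.0]
contact_force: [0.1, -3.4, 1.4]
gripper_width: 0.3
grasp_force: 1.6
```

Call:
{"name": "servo_tool", "arguments": {
  "rows": [
    [[0,0,0,-20,0,0,0],[0,0,4,-20,0,0,1.571],[0,0,4,-20,0,0,1.571],[0,0,4,-20,0,0,1.571],[0,0,4,-20,0,0,1.571],[0,0,4,-20,0,0,1.571],[0,0,4,-20,0,0,1.571],[0,0,4,-20,0,0,1.571],[0,0,4,-20,0,0,1.571],[0,0,4,-20,0,0,1.571]]
  ]
}}

```text
clock: 24.0
position: [515.6, 73.0, 162.5]
ee_rot: [-0.701, 0.713, 0.001, 0.001]
contact_force: [0.6, -0.7, -0.2]
gripper_width: -0.0
grasp_force: 0.0
```

```bash
python3 - <<'E'
from h import *
s=st();print(Ro.from_quat(s["ee_rot"]).as_matrix().round(3))
E
```

```text
24.0 [515.6  73.  162.5] q [-0.7013  0.7129  0.0011  0.0009] F [ 0.6 -0.7 -0.2] T [0.03 0.03 0.02] -0.0 0.0 j [ 0.45  0.27 -0.34 -0.   -0.95 -0.47]
[[-0.016 -1.    -0.   ]
 [-1.     0.016  0.003]
 [-0.003  0.    -1.   ]]
```

Call:
{"name": "servo_tool", "arguments": {
  "rows": [
    [[0,0,0,18,0,0,0],[0,0,0,22,0,0,0],[0,1,0,25,0,0,0],[0,1,0,28,0,0,0],[0,2,0,31,0,0,0],[0,2,0,31,0,0,0]]
  ]
}}

```text
clock: 24.75
position: [515.6, 70.2, 131.8]
ee_rot: [-0.702, 0.712, 0.001, 0.0]
contact_force: [-0.6, -0.2, 0.1]
gripper_width: 0.1
grasp_force: 0.0
```

Call:
{"name": "servo_tool", "arguments": {
  "rows": [
    [[0,0,0,4,0,0,0],[0,0,0,8,0,0,0],[0,0,0,12,0,0,0],[0,0,0,16,0,0,0],[0,0,0,20,0,0,0],[0,0,0,24,0,0,0],[0,0,0,28,0,0,0],[0,0,0,32,0,0,0]]
  ]
}}

```text
clock: 25.75
position: [515.6, 70.4, 99.6]
ee_rot: [-0.702, 0.712, 0.001, 0.001]
contact_force: [1.3, -0.7, 0.6]
gripper_width: 0.5
grasp_force: 0.0
```

```bash
python3 - <<'E'
from h import *
s=st()
E
sed -i 's/cv2.approxPolyDP(cv2.convexHull(c),12,True)/cv2.approxPolyDP(cv2.convexHull(c),8,True)/' g.py; python3 g.py
```

```text
25.75 [515.6  70.4  99.6] q [-7.024e-01  7.118e-01  6.000e-04  5.000e-04] F [ 1.3 -0.7  0.6] T [-0.01  0.03 -0.02] 0.5 0.0 j [ 0.45  0.35 -0.42 -0.   -0.8  -0.46]
25.75 [515.6  70.4  99.6] q [-7.024e-01  7.118e-01  6.000e-04  5.000e-04] F [ 1.3 -0.7  0.6] T [-0.01  0.03 -0.02] 0.5 0.0 j [ 0.45  0.35 -0.42 -0.   -0.8  -0.46]
[[417, 159], [405, 251], [146, 252], [132, 162]]
[[441.3, 13.6], [441.3, 67.8], [594.4, 66.6], [593.8, 13.3]] sides [152.5, 54.2, 153.1, 53.3]
mean [517.7  40.3] ang [179.9, 90.1, -0.5, -90.6]
```

Call:
{"name": "servo_tool", "arguments": {
  "rows": [
    [[0,0,0,5,0,0,0],[0,0,0,10,0,0,0],[0,0,0,14,0,0,0],[0,0,0,18,0,0,0],[0,0,0,20,0,0,0],[0,0,0,20,0,0,0]]
  ]
}}

```text
clock: 26.55
position: [515.6, 70.4, 79.7]
ee_rot: [-0.702, 0.712, 0.001, 0.0]
contact_force: [0.6, 0.4, 0.4]
gripper_width: -0.3
grasp_force: 0.0
```

Call:
{"name": "servo_tool", "arguments": {
  "rows": [
    [[0,0,0,-40,0,0,0],[0,30,0,-90,0,0,0],[0,80,0,-110,0,0,0],[0,110,0,-110,0,0,0],[0,110,0,-110,0,0,0],[0,110,0,-110,0,0,0]]
  ]
}}

```text
clock: 27.3
position: [514.1, -39.5, 189.6]
ee_rot: [-0.702, 0.712, 0.001, 0.001]
contact_force: [0.7, -0.4, -0.4]
gripper_width: -0.2
grasp_force: 0.0
```

```bash
python3 g.py; python3 - <<'E'
from h import *
import cv2
cp=arm.camera_params("wrist");print("cam",(-cp["R"].T@np.array(cp["t"])).round(),cp["R"].round(2).tolist())
a=arm.get_image("wrist");cv2.imwrite("pics/w11.png",a[:,:,::-1])
h=cv2.cvtColor(a,cv2.COLOR_RGB2HSV).astype(int)
for y in range(0,420,12): print(y,''.join('#' if h[y,x,2]<70 else '+' if (h[y,x,1]>100 and h[y,x,2]<150) else '*' if h[y,x,1]>100 else '.' for x in range(0,560,5)))
E
```

```text
27.3 [514.1 -39.5 189.6] q [-7.023e-01  7.118e-01  7.000e-04  5.000e-04] F [ 0.7 -0.4 -0.4] T [ 0.07 -0.01  0.  ] -0.2 0.0 j [ 0.24  0.24 -0.32 -0.   -1.02 -0.25]
[[365, 191], [356, 310], [135, 349], [186, 192]]
[[440.7, -54.9], [440.2, 65.2], [664.0, 109.8], [593.4, -55.9]] sides [152.7, 120.1, 228.2, 180.1]
mean [534.6  16. ] ang [179.6, 90.2, 11.3, -113.1]
cam [ 513. -123.  332.] [[-1.0, 0.01, 0.0], [0.01, 0.95, 0.32], [0.0, 0.32, -0.95]]
0 ................................................................................................................
12 ................................................................................................................
24 ................................................................................................................
36 ................................................................................................................
48 ................................................................................................................
60 ........................................................................
[... 2730 characters left out ...]
48 ...................####....+############################+############################...........................
360 ...................###################+#################+#################+##############.......................
372 ....................###############+####################+####################################...................
384 ................#################################################################################...............
396 ............#########################################################################################********...
408 ........#################################################################################################***....
```

The board is flat and groove side up: about 1.5 mm from snug, 0.3° askew, 6 mm off centre lengthwise. I finish with one gentle push on the front edge with open fingers.

Call:
{"name": "servo_tool", "arguments": {
  "rows": [
    [[85,40,0,0,0,0,0],[85,62,0,30,0,0,0],[85,62,0,80,0,0,0],[85,62,0,124,0,0,0],[85,62,0,124,0,0,0]]
  ]
}}

```text
clock: 28.02
position: [510.9, -101.0, 62.6]
ee_rot: [-0.703, 0.712, 0.003, -0.003]
contact_force: [-0.2, 0.3, 0.6]
gripper_width: 84.9
grasp_force: 0.0
```

Call:
{"name": "servo_tool", "arguments": {
  "rows": [
    [[85,-6,0,0,0,0,0],[85,-10,0,0,0,0,0],[85,-13,0,0,0,0,0],[85,-16,0,0,0,0,0],[85,-18,0,0,0,0,0],[85,-18,0,0,0,0,0]]
  ]
}}

```text
clock: 28.78
position: [513.6, -83.5, 65.7]
ee_rot: [-0.702, 0.712, 0.001, 0.001]
contact_force: [-0.2, 0.2, 0.1]
gripper_width: 84.8
grasp_force: 0.0
```

Call:
{"name": "servo_tool", "arguments": {
  "rows": [
    [[85,-2,0,0,0,0,0],[85,-4,0,0,0,0,0],[85,-6,0,0,0,0,0],[85,-6,0,0,0,0,0]]
  ]
}}

```text
clock: 29.28
position: [513.7, -77.4, 65.6]
ee_rot: [-0.702, 0.712, 0.001, 0.001]
contact_force: [0.6, -1.0, 0.2]
gripper_width: 84.7
grasp_force: 0.0
```

Call:
{"name": "servo_tool", "arguments": {
  "rows": [
    [[85,-1,0,0,0,0,0],[85,-2,0,0,0,0,0],[85,-3,0,0,0,0,0],[85,-3,0,0,0,0,0]]
  ]
}}

```text
clock: 29.78
position: [513.7, -74.5, 65.6]
ee_rot: [-0.702, 0.712, 0.001, 0.001]
contact_force: [0.4, -0.2, -0.2]
gripper_width: 84.9
grasp_force: 0.0
```

Call:
{"name": "servo_tool", "arguments": {
  "rows": [
    [[85,-1,0,0,0,0,0],[85,-3,0,0,0,0,0],[85,-4,0,0,0,0,0],[85,-4,0,0,0,0,0]]
  ]
}}

```text
clock: 30.28
position: [513.8, -70.4, 65.7]
ee_rot: [-0.702, 0.712, 0.001, 0.001]
contact_force: [-0.3, -0.8, -0.1]
gripper_width: 84.7
grasp_force: 0.0
```

Call:
{"name": "servo_tool", "arguments": {
  "rows": [
    [[85,-1,0,0,0,0,0],[85,-2,0,0,0,0,0],[85,-3,0,0,0,0,0],[85,-3,0,0,0,0,0]]
  ]
}}

```text
clock: 30.78
position: [513.8, -67.5, 65.6]
ee_rot: [-0.702, 0.712, 0.001, 0.001]
contact_force: [0.8, -0.6, -0.0]
gripper_width: 84.9
grasp_force: 0.0
```

The open pads sit 13 mm higher than the TCP, so the tips passed over the board. I back off, go 16 mm lower and push again.

Call:
{"name": "servo_tool", "arguments": {
  "rows": [
    [[85,15,0,-4,0,0,0],[85,32,0,-4,0,0,0],[85,32,0,16,0,0,0],[85,32,0,16,0,0,0],[85,24,0,16,0,0,0],[85,19,0,16,0,0,0],[85,16,0,16,0,0,0],[85,16,0,16,0,0,0]]
  ]
}}

```text
clock: 31.78
position: [513.8, -83.0, 49.9]
ee_rot: [-0.703, 0.711, 0.0, 0.001]
contact_force: [-1.1, 0.6, -0.0]
gripper_width: 85.1
grasp_force: 0.0
```

Call:
{"name": "servo_tool", "arguments": {
  "rows": [
    [[85,-1,0,0,0,0,0],[85,-2,0,0,0,0,0],[85,-3,0,0,0,0,0],[85,-3,0,0,0,0,0]]
  ]
}}

```text
clock: 32.28
position: [513.6, -80.5, 49.6]
ee_rot: [-0.702, 0.712, 0.001, 0.001]
contact_force: [0.2, 0.2, 0.8]
gripper_width: 85.3
grasp_force: 0.0
```

Call:
{"name": "servo_tool", "arguments": {
  "rows": [
    [[85,-1,0,0,0,0,0],[85,-2,0,0,0,0,0],[85,-3,0,0,0,0,0],[85,-3,0,0,0,0,0]]
  ]
}}

```text
clock: 32.78
position: [513.4, -79.1, 49.7]
ee_rot: [-0.703, 0.711, 0.0, -0.001]
contact_force: [0.2, -10.1, -0.5]
gripper_width: 85.0
grasp_force: 4.5
```

That gives 10 N, so the board is snug. I withdraw and check.

Call:
{"name": "servo_tool", "arguments": {
  "rows": [
    [[85,15,0,0,0,0,0],[85,30,0,0,0,0,0],[85,30,0,-50,0,0,0],[85,30,0,-100,0,0,0],[85,0,0,-140,0,0,0],[85,-40,0,-140,0,0,0],[85,-40,0,-140,0,0,0]]
  ]
}}

```text
clock: 33.65
position: [514.5, -36.5, 190.5]
ee_rot: [-0.703, 0.711, 0.0, 0.002]
contact_force: [-0.0, -0.3, 0.1]
gripper_width: 84.6
grasp_force: 0.0
```

```bash
python3 g.py
```

```text
33.65 [514.5 -36.5 190.5] q [-7.031e-01  7.111e-01  4.000e-04  1.600e-03] F [-0.  -0.3  0.1] T [0.02 0.01 0.01] 84.6 0.0 j [ 0.24  0.23 -0.32 -0.   -1.02 -0.25]
[[365, 188], [355, 309], [199, 310], [187, 188]]
[[441.3, -54.3], [441.3, 67.7], [594.4, 67.4], [593.0, -55.8]] sides [151.7, 122.0, 153.1, 123.2]
mean [517.5   6.2] ang [179.4, 90.0, -0.1, -90.6]
```

Flat, square and snug: x in the stand frame is about -15 mm, and the yaw is under 1°. Handing in.

```bash
python3 -c "
from bench import arm
print(arm.job_done())"
```

```text
the job is handed in; nothing more can be done
None
```

The cutting board is turned over and handed in at about 34 s: my last camera measurement had it flat on the stand, groove side up, snug and square against the rest. The board's speed was never measured while it dropped the last stretch off the rest, the bystanders weren't re-measured at the end, and the hand-in returned no verdict.

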